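Sort the spice jars, tea tins and pepper mill into their places on the kitchen worktop

TASK

Put the kitchen worktop in order: stand one spice jar in each round well of the wooden spice block, the large tea tin in the large bay and the small tea tin in the small bay of the tea tray, and the pepper mill in the middle of the round cork coaster. Everything ends upright and seated on the bottom of its place; set things down rather than dropping them, and leave the white cup and the egg cup where they stand.

Things in the scene. Friction and masses are not known exactly. Their poses are not given: they have to be found in the camera images.
- jar_a: Round spice jar standing upright: amber glass with a steel lid of the same width, a plain cylinder 44 mm in diameter and 75 mm tall (lid the top 19 mm), 105 to 210 g. Origin at the centre of its underside, z up. Both jars are alike.
- jar_b: Round spice jar standing upright: amber glass with a steel lid of the same width, a plain cylinder 44 mm in diameter and 75 mm tall (lid the top 19 mm), 105 to 210 g. Origin at the centre of its underside, z up. Both jars are alike.
- tin_large: Large square brass-coloured tea tin standing upright, 58 x 58 mm and 80 mm tall, with a grey panel on its top, 125 to 255 g. Origin at the centre of its underside, x and y square to its sides, z up.
- tin_small: Small square brass-coloured tea tin standing upright, 42 x 42 mm and 65 mm tall, with a grey panel on its top, 70 to 140 g. Origin at the centre of its underside, x and y square to its sides, z up.
- mill: Dark wooden pepper mill standing upright, 102 mm tall: round foot 50 mm in diameter, narrowing to a waist 32 mm in diameter 55 mm up, then a straight round head 42 mm in diameter between 64 and 92 mm up (the place to grip), with a small steel nut on top; 110 to 225 g. Origin at the centre of its underside, z up.
- spice_block: Fixed light wooden block, 80 mm (its x) by 150 mm (its y) by 25 mm high, with two round flat-bottomed wells open at the top, 60 mm in diameter and 18 mm deep (their floor 7 mm above the worktop), centred at its y = -36 mm and y = +36 mm, x = 0. Origin at the centre of its underside on the worktop, z up.
- tea_tray: Fixed shallow open wooden tray, 84 mm (its x) by 147 mm (its y), walls 5 mm thick and 20 mm high, floor 5 mm above the worktop, split by one 5 mm wall as high as the rim into two bays, each 74 mm long in x and centred on x = 0. Large bay: 74 mm wide in y, centred at y = +31.5 mm. Small bay: 58 mm wide in y, centred at y = -39.5 mm. The divider and end walls are centred at y = -8, -71 and +71 mm. Origin at the centre of its underside on the worktop, z up.
- coaster: Fixed round cork coaster, 90 mm in diameter and 6 mm thick, flat. Origin at the centre of its underside on the worktop, z up.
- cup: Small round white cup without a handle, 58 mm in diameter at the rim, 50 mm tall, standing among the things to sort; not to be moved. Origin at the centre of its underside.
- egg_cup: White egg cup, 46 mm in diameter, with a brown egg in it, 70 mm tall together (one piece), standing among the things to sort; not to be moved. Origin at the centre of its underside.
Mind the look-alikes: they are no part of the job. Leave any black look-alike of the coaster alone. Leave any red look-alike of the tin_small alone.

How it is judged:
By the outcome, as a careful person would: the job done as asked, in the order asked, and still so for the second after the job is handed in, with the robot touching nothing.
It also fails if it takes over 115 s, if anything falls off the work surface, if the arm or the gripper's body presses on something with over 40 N, if the wrist force passes 120 N, or if a joint passes its speed limit or range.

ROBOT

A 7-joint arm with a two-finger parallel gripper is mounted at the origin on the work surface. World frame = base frame: x ahead of the robot, y to its left, z up, the work surface at z = 0. Lengths are in m, angles in rad, forces in N, time in s.
With the tool pointing down it reaches from about 0.425 to 0.95 m from the base axis. Payload 4.7 kg.
Tool frame: the origin (TCP) lies midway between the tips of the shut fingers; the grasp point (between the pads) lies 19 mm behind it; z points along the fingers, y is the line along which they close (so a half turn about z gives the same grasp; the last joint's range is limited). The gripper opens to 85 mm and grips with 20 to 120 N. Pads are 22 mm wide; open, the fingers measure 114 mm over their backs; the gripper's body (76 mm by 85 mm) begins 54 mm behind the grasp point. The pads swing forward as they close: fully open they stand 13 mm farther back than shut.
Start: joints at [1.297, 0.469, -0.049, 1.532, 0.024, 1.141, -0.082], TCP at [0.164, -0.655, 0.231] pointing down, gripper open.
Joint ranges: [-2.59, 2.59], [-0.33, 1.99], [-1.39, 1.29], [0.1, 2.45], [-1.04, 4.18], [0.21, 1.99], [-2.66, 2.66]. Speed limits (rad/s): [2.57, 2.57, 3.14, 3.14, 3.14, 3.14, 3.14].

INTERFACE

Orientations are given as a unit quaternion [x, y, z, w].
In Python, from bench import r gives the robot as it stands.
- The arm moves only by the shell command python3 -m jog 'ROWS' [OPENING] [FORCE]. ROWS is JSON, a list of rows, each a list of 2 entries, a list of its own where there are three numbers: the shift along the tool's x, y, z scaled (see below), then the turn, a rotation vector about the tool's x, y, z scaled (see below). In form: [[[x, y, z], [ax, ay, az]], ...]. A call has exactly 10 rows; each row is the pose to reach, as a shift and turn from the pose commanded when the call began, along the tool's axes at that moment, turning the shorter way round; what a row does not reach only later rows make up. The controller multiplies each number of a shift by 80 mm and each number of a turn by 180 degrees. A row lasts 1/8 s, in which the tool goes at most 62.5 mm and 10.7 degrees, less where a joint would pass 70% of its speed; a pose out of reach is approached as far as the arm can. A call with a number of a shift or a turn outside -1 to 1 is refused whole. A call with a gripper value outside its range is refused whole. OPENING is the closure, from 0 (fully open) to 1 (shut), set as the call begins (- or left out, the last holds). The fingers move at their own pace and stop on an object; FORCE is the grip in N (left out, the last holds). Time passes only in rows, so rows that repeat a pose let the fingers close, or fill a call up. It gives the time, the measured TCP pose, the force, the opening and the grip force at its end, in the units of the state.
- r.sense(): the state, without advancing time (a new reading comes with each control period).
- r.capture(name): name is "side" or "top"; returns a dict with "pixels" (400x640x3 uint8, red, green, blue), "fovy" (degrees; the focal length in pixels is half the picture's height over the tangent of half this angle, whatever the lens; pixels are square), "cx", "cy" (the principal point, pixels), "R" (3x3) and "t" (3): a world point X has camera coordinates R X + t. Camera axes: x right, y down, z forward; pixel columns grow to the right and rows downward; lengths in m; the calibration is good to about 2 mm. A picture is of the moment at which its call begins. There is no depth.
- r.job_done(): hands the job in; it is judged then, once.
The state is a dict: "time": time; "qpos": joint angles; "joint_velocities": joint speeds; "effort": joint torques, N m; "position": TCP position; "tcp_rot": TCP orientation; "contact_force": force on the tool from outside, world axes, zero at the start; "ft_torque": the same for the moment, N m; "opening": opening from 0.0 (shut) to 1.0 (fully open); "grasp_force": force on a finger pad.
Only numpy, scipy, OpenCV 4.12 (cv2) and the standard library are available. Lean on these libraries where they do the work, as an engineer would, in place of code of your own. Each camera call takes 0.05 s, during which the arm holds its last target. There are 200 camera calls.

## Working session

There is one attempt and no reset: what is moved stays moved. The work goes in short steps, Python scripts to look and compute and a shell command to move; the robot and the scene stay as the last step left them, time stands still between calls to the robot, and variables do not carry over. Pictures are saved under pics/ and viewed, at most 14 in all, crops included, and the job is handed in when it is done.

```bash
ls; mkdir -p pics; python3 - <<'E'
from bench import r
import cv2,numpy as np
for n in("top","side"):
    c=r.capture(n); cv2.imwrite(f"pics/{n}0.png",c["pixels"][:,:,::-1])
    print(n,c["fovy"],c["cx"],c["cy"],np.round(c["R"],4).tolist(),np.round(c["t"],4).tolist(),[k for k in c])
s=r.sense();print(s)
E
```

```text
pics
top 55.02916650097211 319.51282416604573 204.44111963043312 [[-0.0055, -0.9998, 0.0174], [-0.9953, 0.0038, -0.0966], [0.0966, -0.0179, -0.9952]] [-0.0157, 0.4521, 0.9264] ['pixels', 'fovy', 'cx', 'cy', 'R', 't']
side 49.17546558293675 317.1125945365499 199.9933101831869 [[-0.9302, -0.3666, -0.0179], [-0.1817, 0.5023, -0.8454], [0.3189, -0.7831, -0.5339]] [0.4108, 0.1365, 1.0536] ['pixels', 'fovy', 'cx', 'cy', 'R', 't']
{'time': 0.1, 'qpos': array([ 1.29707828,  0.46935147, -0.04857687,  1.53358715,  0.02410439,
        1.14100868, -0.0823039 ]), 'joint_velocities': array([ 0.00024662, -0.00179882, -0.00139781, -0.00081311,  0.00087946,
        0.0002073 , -0.00060804]), 'effort': array([ 7.33505694e-04, -5.11516070e+01, -4.69403132e-02, -2.38390625e+01,
        1.07917911e-02,  4.36420727e-03,  2.87398427e-05]), 'position': array([ 0.1634781 , -0.65435453,  0.23036722]), 'tcp_rot': array([ 9.92516300e-01,  1.22109014e-01, -1.45005076e-04, -8.72524254e-04]), 'contact_force': array([ 0.53898295, -0.29439231, -0.40507999]), 'ft_torque': array([-0.01190462,  0.00100629, -0.02468165]), 'grasp_force': 0.0, 'opening': 0.99796758617215}
```

View pics/top0.png

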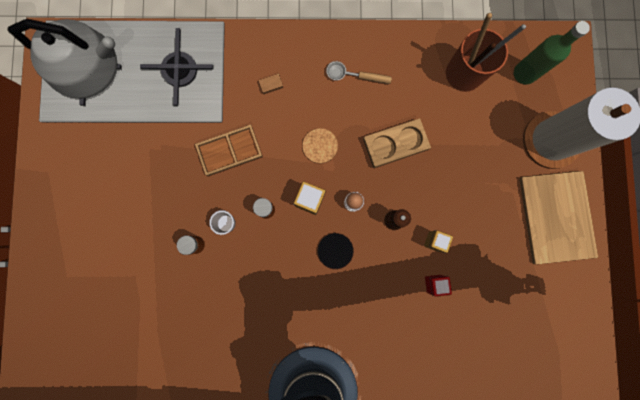

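View pics/side0.png

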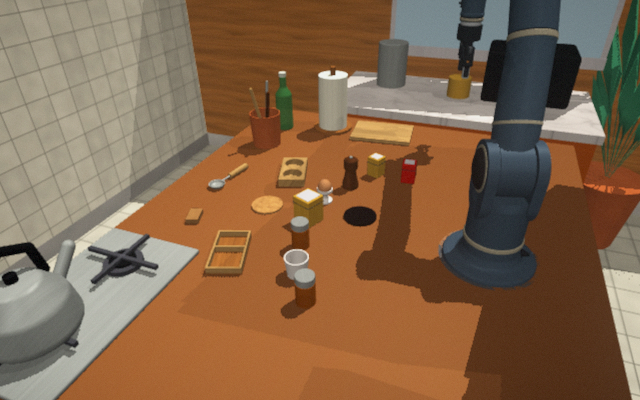

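The top view shows jars at (187,245) and (263,207), the cup at (221,222), large tin (310,198), egg cup (355,201), mill (400,218), small tin (442,241) and its red decoy (439,286). It also has the tray (229,150), coaster (320,146), block (397,142) and the black decoy (335,251). The side view agrees. The arm is clear of everything, so I'll zoom in.

```bash
python3 - <<'E'
import cv2,numpy as np
i=cv2.imread("pics/top0.png")
cv2.imwrite("pics/crop1.png",cv2.resize(i[115:300,165:465],None,fx=2.6,fy=2.6,interpolation=cv2.INTER_CUBIC))
h=cv2.cvtColor(i,cv2.COLOR_BGR2HSV)
for p in[(187,245),(263,207),(310,198),(442,241),(320,146),(245,147),(225,130),(380,160),(385,146),(290,170),(398,222),(404,216),(225,175)]:
    print(p,h[p[1],p[0]],i[p[1],p[0]])
E
```

```text
(187, 245) [ 21  12 153] [146 151 153]
(263, 207) [ 25  10 154] [148 153 154]
(310, 198) [116   9 208] [208 202 201]
(442, 241) [124  10 207] [207 199 200]
(320, 146) [ 14 137 179] [ 83 127 179]
(245, 147) [ 12 162 142] [ 52  87 142]
(225, 130) [ 11 159 130] [ 49  78 130]
(380, 160) [ 15 122 163] [ 85 124 163]
(385, 146) [ 15 123 164] [ 85 125 164]
(290, 170) [ 11 160 126] [ 47  75 126]
(398, 222) [ 10 184  65] [18 34 65]
(404, 216) [ 14  35 137] [118 127 137]
(225, 175) [ 11 161 127] [ 47  76 127]
```

View pics/crop1.png

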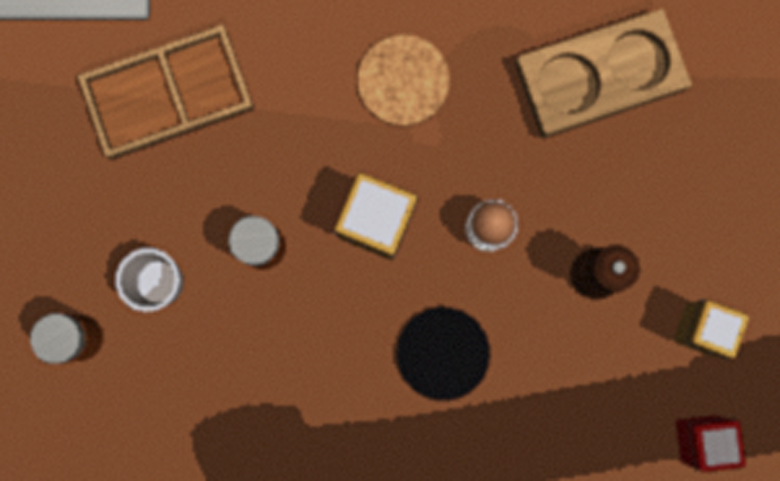

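The crop shows the tray with its larger bay on the left (world +y). Its corners are at crop (79,76), (222,26), (252,104) and (109,157). The block's top corners are at (517,57), (664,10), (690,87) and (545,135). Lids, tin panels and the coaster segment cleanly.

```bash
cat > h.py <<'E'
import cv2,numpy as np
from bench import r
from scipy.spatial.transform import Rotation as Ro
def ray(c,uv,z):
    f=200/np.tan(np.radians(c["fovy"]/2)); R=np.array(c["R"]);t=np.array(c["t"])
    uv=np.atleast_2d(uv).astype(float)
    d=np.c_[(uv[:,0]-c["cx"])/f,(uv[:,1]-c["cy"])/f,np.ones(len(uv))]@R
    o=-R.T@t
    return (o+d*((z-o[2])/d[:,2])[:,None])[:,:2]
def proj(c,X):
    f=200/np.tan(np.radians(c["fovy"]/2)); p=np.array(c["R"])@np.array(X)+c["t"]
    return f*p[:2]/p[2]+[c["cx"],c["cy"]]
def blob(c,cond,near,k=4):
    "contour of largest-overlap blob around pixel near, image upscaled k"
    b=cv2.resize(c["pixels"],None,fx=k,fy=k,interpolation=cv2.INTER_CUBIC)
    h=cv2.cvtColor(b,cv2.COLOR_RGB2HSV).astype(int)
    m=cond(h[...,0],h[...,1],h[...,2]).astype(np.uint8)
    cs,_=cv2.findContours(m,cv2.RETR_EXTERNAL,cv2.CHAIN_APPROX_NONE)
    n=(np.array(near)+.5)*k
    cs=[q for q in cs if cv2.contourArea(q)>20 and cv2.pointPolygonTest(q,tuple(map(float,n)),True)>-4*k]
    q=max(cs,key=cv2.contourArea)[:,0,:]
    return (q+.5)/k-.5
def measure(c,cond,near,z):
    w=ray(c,blob(c,cond,near),z).astype(np.float32)*1000
    return w
E
cat > m1.py <<'E'
from h import *
c=r.capture("top")
grey=lambda H,S,V:(S<60)&(V>110)
white=lambda H,S,V:(S<60)&(V>150)
tin=lambda H,S,V:((S<60)&(V>150))|((V>170)&(H>15))
cork=lambda H,S,V:(S<152)&(V>140)
for n,cond,p,z in[("jarL",grey,(187,245),.075),("jarR",grey,(263,207),.075),("nut",grey,(404,217),.102),("coaster",cork,(320,146),.006),("cup",grey,(221,222),.05)]:
    w=measure(c,cond,p,z); e=cv2.fitEllipse(w); print(n,np.round(e[0],1),np.round(e[1],1),np.round(cv2.minEnclosingCircle(w)[0],1))
for n,p,z in[("tinL",(310,198),.08),("tinS",(442,241),.065)]:
  for cd in(white,tin):
    e=cv2.minAreaRect(measure(c,cd,p,z)); print(n,np.round(e[0],1),np.round(e[1],1),round(e[2],1))
for n,q,z in[("tray",[(79,76),(222,26),(252,104),(109,157)],.02),("block",[(517,57),(664,10),(690,87),(545,135)],.025)]:
    w=ray(c,(np.array(q)+.5)/2.6-.5+[165,115],z)*1000
    print(n,np.round(w.mean(0),1),[round(float(np.linalg.norm(w[i]-w[i-1])),1) for i in range(4)],[np.round(np.degrees(np.arctan2(*(w[a]-w[b])[::-1])),1) for a,b in((0,1),(3,2),(0,3),(1,2))])
w=cv2.minAreaRect(measure(c,lambda H,S,V:(S<150)&(V>115),(229,150),.02));print("traymask",w)
E
python3 m1.py
```

```text
jarL [355.1 290.7] [42.  42.6] [355.1 290.4]
jarR [441.5 116.8] [41.9 42.9] [441.2 116.8]
nut [ 414.2 -204.9] [9.2 9.5] [ 414.3 -205. ]
coaster [605.8 -20. ] [89.8 90.8] [605.9 -19.8]
cup [408.1 216.3] [57.8 59.2] [408.2 216.1]
tinL [465.    7.1] [46.8 46.8] 67.4
tinL [464.6   6.8] [55.  55.3] 67.5
tinS [ 360.3 -304.5] [30.6 30.9] 69.1
tinS [ 360.1 -304.5] [38.9 39.2] 68.9
tray [591.  209.1] [84.6, 145.1, 82.4, 145.0] [np.float64(109.9), np.float64(110.7), np.float64(21.1), np.float64(21.1)]
block [ 607.5 -213.4] [80.6, 151.4, 79.7, 148.8] [np.float64(107.9), np.float64(108.3), np.float64(18.5), np.float64(16.7)]
traymask ((592.3624877929688, 210.3472442626953), (87.4264144897461, 150.92274475097656), 19.660049438476562)
```

```bash
cat >> h.py <<'E'
def plan(*wp, start=None):
    """wp: (x,y,z mm, psi deg = yaw of tool y). One call per waypoint; prints shift/turn in units, in the tool axes at each call's start"""
    s=r.sense(); Rm=Ro.from_quat(s["tcp_rot"]).as_matrix(); p=s["position"]*1000
    psi=np.degrees(np.arctan2(Rm[1,1],Rm[0,1]))
    print("now",np.round(p,1),"psi",round(psi,1),"tilt",round(np.degrees(np.arccos(-Rm[2,2])),2),"t",round(s["time"],2),"open",round(s["opening"],3),"grip",round(s["grasp_force"],1))
    for w in wp:
        T=Ro.from_euler("z",w[3],degrees=True).as_matrix()@np.array([[0,1,0],[1,0,0],[0,0,-1.]])
        sh=Rm.T@(np.array(w[:3])-p)/80; tu=Ro.from_matrix(Rm.T@T).as_rotvec()/np.pi
        print(w,"->",np.round(sh,3).tolist(),np.round(tu,3).tolist())
        Rm=T;p=np.array(w[:3],float)
E
python3 - <<'E'
from h import *
c=r.capture("side")
grey=lambda H,S,V:(S<60)&(V>100); white=lambda H,S,V:(S<60)&(V>150)
cork=lambda H,S,V:(S<165)&(V>150)
for n,cd,P in[("jarL",grey,(.355,.2906,.075)),("jarR",grey,(.4415,.1168,.075)),("tinL",white,(.465,.007,.08)),("tinS",white,(.3602,-.3045,.065)),("nut",grey,(.4142,-.205,.102)),("coaster",cork,(.6058,-.02,.006))]:
    q=proj(c,P)
    try: b=blob(c,cd,q); w=ray(c,b,P[2])*1000; print(n,np.round(q,1),np.round(cv2.minEnclosingCircle(w.astype(np.float32))[0],1),np.round(cv2.minAreaRect(w.astype(np.float32))[:2],1).tolist())
    except Exception as e: print(n,q,e)
plan((315,-385,170,-21),(360,-304.5,100,-21),(360,-304.5,28,-21))
plan((231,-583,190,-76),(298,-511,160,-76),(330,-405,150,-21),(360,-304.5,100,-21),(360,-304.5,28,-21))
E
```

```text
jarL [303.9 275.1] [375.9 264.4] [[378.5, 266.1], [54.9, 114.3]]
jarR [299.  221.2] [441.3 118. ] [[440.3, 117.4], [42.6, 45.4]]
tinL [307.4 195.4] [465.7   5. ] [[466.1, 3.6], [46.3, 46.6]]
tinS [376.4 156.4] [ 362.1 -308.9] [[361.8, -308.8], [30.1, 30.5]]
nut [350.6 156.7] [ 413.9 -203.9] [[414.0, -203.8], [8.1, 13.1]]
coaster [266.6 203.9] [605.6 -21.3] [[605.7, -21.6], [91.6, 91.7]]
now [ 163.5 -654.5  230.7] psi -76.0 tilt 0.07 t 0.2 open 1.004 grip 0.0
(315, -385, 170, -21) -> [2.654, -2.809, 0.761] [-0.0, -0.0, -0.305]
(360, -304.5, 100, -21) -> [1.141, 0.165, 0.875] [0.0, 0.0, 0.0]
(360, -304.5, 28, -21) -> [0.0, 0.0, 0.9] [0.0, 0.0, 0.0]
now [ 163.5 -654.5  230.7] psi -76.0 tilt 0.07 t 0.2 open 1.004 grip 0.0
(231, -583, 190, -76) -> [1.035, -0.662, 0.509] [-0.0, 0.0, 0.0]
(298, -511, 160, -76) -> [1.03, -0.671, 0.375] [0.0, 0.0, 0.0]
(330, -405, 150, -21) -> [0.709, -1.189, 0.125] [0.0, 0.0, -0.306]
(360, -304.5, 100, -21) -> [1.307, -0.1, 0.625] [0.0, 0.0, 0.0]
(360, -304.5, 28, -21) -> [0.0, 0.0, 0.9] [0.0, 0.0, 0.0]
```

```bash
A='' 
python3 -m jog '[[[0.04,-0.04,0.02],[0,0,0]],[[0.1,-0.1,0.05],[0,0,0]],[[0.2,-0.2,0.1],[0,0,0]],[[0.3,-0.32,0.15],[0,0,0]],[[0.4,-0.42,0.2],[0,0,0]],[[0.5,-0.53,0.25],[0,0,0]],[[0.6,-0.63,0.3],[0,0,0]],[[0.7,-0.74,0.35],[0,0,0]],[[0.8,-0.84,0.38],[0,0,0]],[[0.9,-0.95,0.4],[0,0,0]]]' 0 50
python3 -m jog '[[[0.1,-0.1,0.04],[0,0,0]],[[0.2,-0.2,0.08],[0,0,0]],[[0.3,-0.3,0.12],[0,0,0]],[[0.4,-0.4,0.16],[0,0,0]],[[0.5,-0.5,0.2],[0,0,0]],[[0.6,-0.6,0.24],[0,0,0]],[[0.7,-0.7,0.28],[0,0,0]],[[0.8,-0.8,0.32],[0,0,0]],[[0.9,-0.9,0.36],[0,0,0]],[[1,-1,0.4],[0,0,0]]]'
python3 -m jog '[[[0.1,-0.1,0],[0,0,0]],[[0.2,-0.2,0],[0,0,0]],[[0.3,-0.3,0],[0,0,0]],[[0.4,-0.4,0],[0,0,0]],[[0.5,-0.5,0],[0,0,0]],[[0.6,-0.6,0],[0,0,0]],[[0.7,-0.7,0],[0,0,0]],[[0.8,-0.8,0],[0,0,0]],[[0.9,-0.9,0],[0,0,0]],[[1,-1,0],[0,0,0]]]'
python3 -m jog '[[[0.1,-0.1,0.04],[0,0,-0.03]],[[0.2,-0.2,0.08],[0,0,-0.06]],[[0.3,-0.3,0.12],[0,0,-0.1]],[[0.4,-0.4,0.16],[0,0,-0.14]],[[0.47,-0.5,0.2],[0,0,-0.18]],[[0.52,-0.6,0.24],[0,0,-0.22]],[[0.55,-0.65,0.28],[0,0,-0.26]],[[0.55,-0.67,0.3],[0,0,-0.306]],[[0.55,-0.67,0.3],[0,0,-0.306]],[[0.55,-0.67,0.3],[0,0,-0.306]]]'
python3 -c "
from h import *
plan((361,-306.5,28,-21),(361,-306.5,140,-21))"
```

```text
time: 1.45
position: [0.2155, -0.5631, 0.1992]
tcp_rot: [0.993, 0.122, 0.0, 0.0]
contact_force: [-0.4, 0.7, 0.3]
opening: 0.998
grasp_force: 0.0
time: 2.7
position: [0.2737, -0.4661, 0.1671]
tcp_rot: [0.993, 0.122, 0.0, 0.0]
contact_force: [0.4, -0.5, -0.6]
opening: 1.002
grasp_force: 0.0
time: 3.95
position: [0.3319, -0.369, 0.1673]
tcp_rot: [0.993, 0.122, 0.0, 0.0]
contact_force: [-0.1, -0.4, 0.1]
opening: 0.998
grasp_force: 0.0
time: 5.2
position: [0.3613, -0.3071, 0.1434]
tcp_rot: [0.824, 0.566, 0.0, 0.0]
contact_force: [-0.2, 0.3, -0.6]
opening: 1.003
grasp_force: 0.0
now [ 361.3 -307.1  143.4] psi -21.0 tilt 0.02 t 5.2 open 1.003 grip 0.0
(361, -306.5, 28, -21) -> [0.006, -0.007, 1.443] [0.0, 0.0, -0.0]
(361, -306.5, 140, -21) -> [0.0, 0.0, -1.4] [0.0, 0.0, 0.0]
```

```bash

python3 -m jog '[[[0,0,0.15],[0,0,0]],[[0,0,0.3],[0,0,0]],[[0,0,0.4],[0,0,0]],[[0,0,0.5],[0,0,0]],[[0,0,0.6],[0,0,0]],[[0,0,0.7],[0,0,0]],[[0,0,0.8],[0,0,0]],[[0,0,0.88],[0,0,0]],[[0,0,0.94],[0,0,0]],[[0,0,1],[0,0,0]]]'
python3 -m jog '[[[0,0,0.06],[0,0,0]],[[0,0,0.12],[0,0,0]],[[0,0,0.2],[0,0,0]],[[0,0,0.28],[0,0,0]],[[0,0,0.34],[0,0,0]],[[0,0,0.4],[0,0,0]],[[0,0,0.44],[0,0,0]],[[0,0,0.44],[0,0,0]],[[0,0,0.44],[0,0,0]],[[0,0,0.44],[0,0,0]]]'
python3 -m jog '[[[0,0,0],[0,0,0]],[[0,0,0],[0,0,0]],[[0,0,0],[0,0,0]],[[0,0,0],[0,0,0]],[[0,0,0],[0,0,0]],[[0,0,0],[0,0,0]],[[0,0,-0.05],[0,0,0]],[[0,0,-0.12],[0,0,0]],[[0,0,-0.2],[0,0,0]],[[0,0,-0.3],[0,0,0]]]' 1 50
python3 -c "
from h import *
plan((361,-306.5,150,20.2),(605,172.4,150,20.2),(605,172.4,33.5,20.2))
cv2.imwrite('pics/s1.png',cv2.resize(r.capture('side')['pixels'][110:310,200:440,::-1],None,fx=3,fy=3))"
```

```text
time: 6.45
position: [0.3613, -0.3071, 0.0631]
tcp_rot: [0.824, 0.567, 0.0, 0.0]
contact_force: [0.3, -0.3, -0.3]
opening: 0.998
grasp_force: 0.0
time: 7.7
position: [0.3613, -0.3071, 0.0283]
tcp_rot: [0.824, 0.567, 0.0, 0.0]
contact_force: [-0.2, -0.7, -0.1]
opening: 1.004
grasp_force: 0.0
time: 8.95
position: [0.3612, -0.3069, 0.0526]
tcp_rot: [0.824, 0.567, -0.0, -0.0]
contact_force: [-0.1, 0.3, -1.2]
opening: 0.491
grasp_force: 50.8
now [ 361.2 -306.9   52.6] psi -20.9 tilt 0.01 t 8.95 open 0.491 grip 50.8
(361, -306.5, 150, 20.2) -> [0.005, -0.004, -1.218] [-0.0, -0.0, -0.228]
(605, 172.4, 150, 20.2) -> [4.565, 4.929, 0.0] [0.0, 0.0, 0.0]
(605, 172.4, 33.5, 20.2) -> [0.0, 0.0, 1.456] [0.0, 0.0, 0.0]
```

View pics/s1.png

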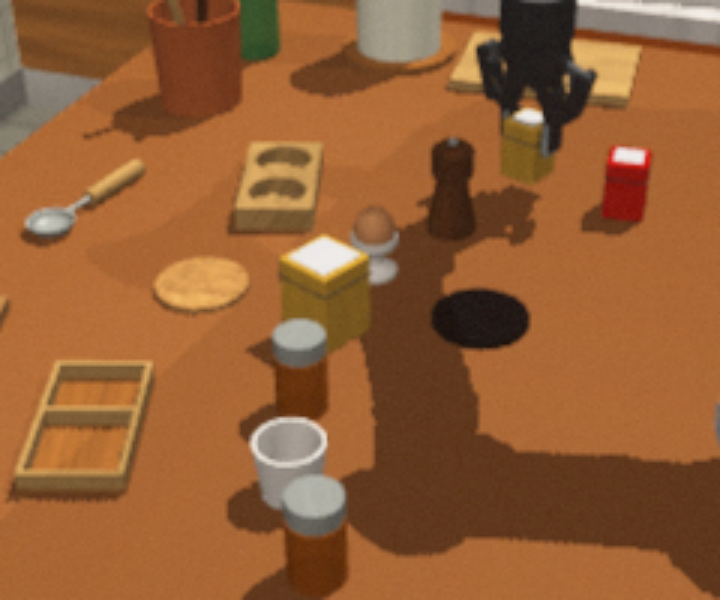

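The small tin is gripped squarely, at about (527,145) in the crop, and it is off the worktop. I'm carrying it to the small bay.

```bash

python3 -m jog '[[[0,0,-0.2],[0,0,-0.02]],[[0,0,-0.4],[0,0,-0.06]],[[0,0,-0.6],[0,0,-0.1]],[[0,0,-0.8],[0,0,-0.14]],[[0.02,0,-0.9],[0,0,-0.18]],[[0.06,0.01,-1],[0,0,-0.22]],[[0.13,0.01,-1],[0,0,-0.228]],[[0.2,0.02,-1],[0,0,-0.228]],[[0.3,0.03,-1],[0,0,-0.228]],[[0.4,0.04,-1],[0,0,-0.228]]]'
python3 -m jog '[[[0.08,0.09,-0.1],[0,0,0]],[[0.17,0.18,-0.2],[0,0,0]],[[0.26,0.28,-0.22],[0,0,0]],[[0.34,0.37,-0.22],[0,0,0]],[[0.43,0.46,-0.22],[0,0,0]],[[0.52,0.56,-0.22],[0,0,0]],[[0.6,0.65,-0.22],[0,0,0]],[[0.69,0.74,-0.22],[0,0,0]],[[0.77,0.84,-0.22],[0,0,0]],[[0.86,0.93,-0.22],[0,0,0]]]'
python3 -m jog '[[[0.09,0.1,0],[0,0,0]],[[0.18,0.2,0],[0,0,0]],[[0.28,0.3,0],[0,0,0]],[[0.37,0.4,0],[0,0,0]],[[0.46,0.5,0],[0,0,0]],[[0.55,0.6,0],[0,0,0]],[[0.65,0.7,0],[0,0,0]],[[0.74,0.8,0],[0,0,0]],[[0.83,0.9,0],[0,0,0]],[[0.92,1,0],[0,0,0]]]'
python3 -m jog '[[[0.09,0.1,0],[0,0,0]],[[0.18,0.2,0],[0,0,0]],[[0.28,0.3,0],[0,0,0]],[[0.37,0.4,0],[0,0,0]],[[0.46,0.5,0],[0,0,0]],[[0.55,0.6,0],[0,0,0]],[[0.65,0.7,0],[0,0,0]],[[0.74,0.8,0],[0,0,0]],[[0.83,0.9,0],[0,0,0]],[[0.92,1,0],[0,0,0]]]'
python3 -m jog '[[[0.09,0.1,0],[0,0,0]],[[0.18,0.2,0],[0,0,0]],[[0.28,0.3,0.04],[0,0,0]],[[0.37,0.4,0.1],[0,0,0]],[[0.46,0.5,0.16],[0,0,0]],[[0.55,0.6,0.22],[0,0,0]],[[0.65,0.7,0.3],[0,0,0]],[[0.74,0.8,0.36],[0,0,0]],[[0.83,0.9,0.4],[0,0,0]],[[0.92,1,0.4],[0,0,0]]]'
python3 -c "
from h import *
plan((605,172.4,60,20.2),(605,172.4,34,20.2))"
```

```text
time: 10.25
position: [0.3759, -0.2775, 0.1319]
tcp_rot: [0.573, 0.82, 0.0, -0.0]
contact_force: [0.8, -0.4, -1.7]
opening: 0.482
grasp_force: 50.7
time: 11.5
position: [0.4222, -0.1875, 0.1497]
tcp_rot: [0.573, 0.82, 0.0, 0.0]
contact_force: [0.4, -1.0, -1.0]
opening: 0.484
grasp_force: 50.7
time: 12.75
position: [0.4718, -0.0908, 0.1497]
tcp_rot: [0.573, 0.82, -0.0, 0.0]
contact_force: [-0.1, -0.2, -0.8]
opening: 0.489
grasp_force: 50.7
time: 14.0
position: [0.5216, 0.0058, 0.1497]
tcp_rot: [0.573, 0.82, -0.0, 0.0]
contact_force: [-0.1, 0.3, -0.7]
opening: 0.484
grasp_force: 50.7
time: 15.25
position: [0.5713, 0.1025, 0.1174]
tcp_rot: [0.573, 0.82, -0.0, -0.0]
contact_force: [-0.9, -0.2, -1.4]
opening: 0.486
grasp_force: 50.7
now [571.3 102.5 117.4] psi 20.1 tilt 0.02 t 15.25 open 0.486 grip 50.7
(605, 172.4, 60, 20.2) -> [0.675, 0.697, 0.718] [-0.0, 0.0, -0.0]
(605, 172.4, 34, 20.2) -> [0.0, 0.0, 0.325] [0.0, 0.0, 0.0]
```

```bash

python3 -m jog '[[[0.1,0.1,0],[0,0,0]],[[0.2,0.2,0],[0,0,0]],[[0.3,0.3,0.05],[0,0,0]],[[0.4,0.41,0.1],[0,0,0]],[[0.5,0.51,0.2],[0,0,0]],[[0.58,0.6,0.3],[0,0,0]],[[0.64,0.66,0.4],[0,0,0]],[[0.67,0.69,0.5],[0,0,0]],[[0.67,0.69,0.6],[0,0,0]],[[0.67,0.69,0.7],[0,0,0]]]'
python3 -m jog '[[[0,0,0.05],[0,0,0]],[[0,0,0.1],[0,0,0]],[[0,0,0.15],[0,0,0]],[[0,0,0.2],[0,0,0]],[[0,0,0.24],[0,0,0]],[[0,0,0.28],[0,0,0]],[[0,0,0.31],[0,0,0]],[[0,0,0.33],[0,0,0]],[[0,0,0.34],[0,0,0]],[[0,0,0.34],[0,0,0]]]'
python3 -c "
from h import *
plan((605,172.4,33.3,20.2));print(r.sense()['contact_force'])
cv2.imwrite('pics/s2.png',cv2.resize(r.capture('side')['pixels'][180:300,170:330,::-1],None,fx=4,fy=4))"
```

```text
time: 16.5
position: [0.6043, 0.1707, 0.0611]
tcp_rot: [0.573, 0.82, -0.0, 0.0]
contact_force: [-1.2, -0.5, -1.0]
opening: 0.485
grasp_force: 50.7
time: 17.75
position: [0.6044, 0.1712, 0.0345]
tcp_rot: [0.573, 0.82, 0.0, 0.0]
contact_force: [-0.0, 0.5, -1.8]
opening: 0.484
grasp_force: 50.7
now [604.4 171.2  34.5] psi 20.1 tilt 0.01 t 17.75 open 0.484 grip 50.7
(605, 172.4, 33.3, 20.2) -> [0.011, 0.012, 0.015] [0.0, 0.0, -0.0]
[-0.0165865   0.50321068 -1.81071323]
```

View pics/s2.png

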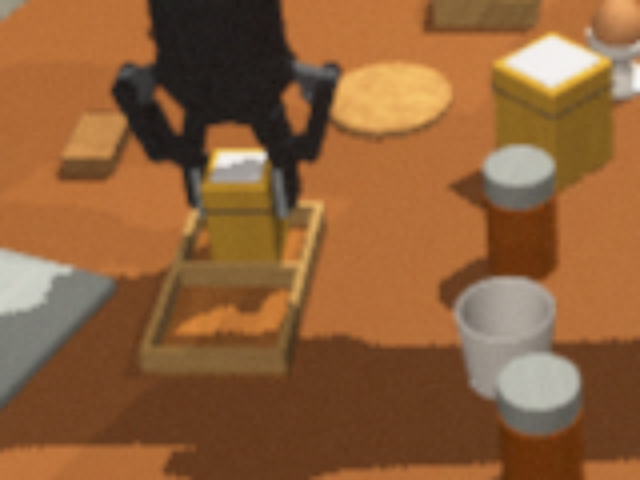

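Tin sits inside the small bay at (245,205) in the crop, clear of all walls. I'm releasing it and going to the left jar.

```bash

python3 -m jog '[[[0.01,0.01,0.015],[0,0,0]],[[0.01,0.01,0.015],[0,0,0]],[[0.01,0.01,0.015],[0,0,0]],[[0.01,0.01,0.01],[0,0,0]],[[0.01,0.01,-0.05],[0,0,0]],[[0,0,-0.2],[0,0,0]],[[0,0,-0.4],[0,0,0]],[[0,0,-0.6],[0,0,0]],[[0,0,-0.8],[0,0,0]],[[0.03,-0.03,-0.95],[0,0,0]]]' 0
python3 -m jog '[[[0.08,-0.08,0],[0,0,0]],[[0.16,-0.16,0],[0,0,0]],[[0.25,-0.25,0],[0,0,0]],[[0.34,-0.34,0],[0,0,0]],[[0.43,-0.43,0],[0,0,0]],[[0.52,-0.52,0],[0,0,0]],[[0.61,-0.6,0],[0,0,0]],[[0.7,-0.69,0],[0,0,0]],[[0.79,-0.78,0],[0,0,0]],[[0.88,-0.87,0],[0,0,0]]]'
python3 -m jog '[[[0.08,-0.08,0],[0,0,0]],[[0.16,-0.16,0],[0,0,0]],[[0.25,-0.25,0],[0,0,0]],[[0.34,-0.34,0],[0,0,0]],[[0.43,-0.43,0],[0,0,0]],[[0.52,-0.52,0],[0,0,0]],[[0.61,-0.6,0],[0,0,0]],[[0.7,-0.69,0],[0,0,0]],[[0.79,-0.78,0],[0,0,0]],[[0.88,-0.87,0],[0,0,0]]]'
python3 -c "
from h import *
plan((355,290.5,31,20))"
```

```text
time: 19.05
position: [0.6018, 0.1727, 0.1121]
tcp_rot: [0.573, 0.82, 0.001, 0.001]
contact_force: [-0.3, 1.0, 0.4]
opening: 0.999
grasp_force: 0.0
time: 20.3
position: [0.5111, 0.2151, 0.1105]
tcp_rot: [0.573, 0.82, 0.0, 0.0]
contact_force: [0.6, -0.1, 0.3]
opening: 1.006
grasp_force: 0.0
time: 21.55
position: [0.4215, 0.2572, 0.1105]
tcp_rot: [0.573, 0.82, -0.0, 0.0]
contact_force: [-0.1, -0.5, 0.1]
opening: 0.999
grasp_force: 0.0
now [421.5 257.2 110.5] psi 20.1 tilt 0.01 t 21.55 open 0.999 grip 0.0
(355, 290.5, 31, 20) -> [0.678, -0.637, 0.994] [0.0, 0.0, 0.001]
```

```bash

python3 -m jog '[[[0.15,-0.15,0],[0,0,0]],[[0.32,-0.31,0],[0,0,0]],[[0.5,-0.47,0.1],[0,0,0]],[[0.62,-0.58,0.22],[0,0,0]],[[0.67,-0.63,0.34],[0,0,0]],[[0.67,-0.63,0.5],[0,0,0]],[[0.67,-0.63,0.66],[0,0,0]],[[0.67,-0.63,0.8],[0,0,0]],[[0.67,-0.63,0.92],[0,0,0]],[[0.67,-0.63,0.99],[0,0,0]]]'
python3 -m jog '[[[0,0,0],[0,0,0]],[[0,0,0],[0,0,0]],[[0,0,0],[0,0,0]],[[0,0,0],[0,0,0]],[[0,0,0],[0,0,0]],[[0,0,-0.08],[0,0,0]],[[0,0,-0.25],[0,0,0]],[[0,0,-0.45],[0,0,0.04]],[[0,0,-0.7],[0,0,0.08]],[[0,0,-0.95],[0,0,0.12]]]' 1 50
python3 -c "
from h import *
s=r.sense()['position']*1000
plan((s[0],s[1],136,-18),(596.3,-179.2,136,-18))"
```

```text
time: 22.8
position: [0.3563, 0.2897, 0.0306]
tcp_rot: [0.573, 0.82, -0.0, -0.0]
contact_force: [0.2, 0.1, 0.5]
opening: 0.998
grasp_force: 0.0
time: 24.05
position: [0.3563, 0.2898, 0.1085]
tcp_rot: [0.717, 0.697, 0.0, -0.0]
contact_force: [-0.3, 0.1, -2.1]
opening: 0.509
grasp_force: 50.9
now [356.3 289.8 108.5] psi -1.7 tilt 0.02 t 24.05 open 0.509 grip 50.9
(np.float64(356.32370285949264), np.float64(289.79408011823784), 136, -18) -> [0.0, 0.0, -0.343] [0.0, -0.0, 0.091]
(596.3, -179.2, 136, -18) -> [-4.649, 4.664, 0.0] [0.0, 0.0, 0.0]
```

```bash

python3 -m jog '[[[-0.05,0.03,-0.15],[0,0,0.02]],[[-0.12,0.07,-0.28],[0,0,0.05]],[[-0.2,0.11,-0.35],[0,0,0.08]],[[-0.3,0.16,-0.35],[0,0,0.09]],[[-0.4,0.22,-0.35],[0,0,0.09]],[[-0.5,0.28,-0.35],[0,0,0.09]],[[-0.6,0.33,-0.35],[0,0,0.09]],[[-0.7,0.39,-0.35],[0,0,0.09]],[[-0.8,0.44,-0.35],[0,0,0.09]],[[-0.9,0.5,-0.35],[0,0,0.09]]]'
python3 -m jog '[[[-0.1,0.1,0],[0,0,0]],[[-0.2,0.2,0],[0,0,0]],[[-0.3,0.3,0],[0,0,0]],[[-0.4,0.4,0],[0,0,0]],[[-0.5,0.5,0],[0,0,0]],[[-0.6,0.6,0],[0,0,0]],[[-0.7,0.7,0],[0,0,0]],[[-0.8,0.8,0],[0,0,0]],[[-0.9,0.9,0],[0,0,0]],[[-1,1,0],[0,0,0]]]'
python3 -m jog '[[[-0.1,0.1,0],[0,0,0]],[[-0.2,0.2,0],[0,0,0]],[[-0.3,0.3,0],[0,0,0]],[[-0.4,0.4,0],[0,0,0]],[[-0.5,0.5,0],[0,0,0]],[[-0.6,0.6,0],[0,0,0]],[[-0.7,0.7,0],[0,0,0]],[[-0.8,0.8,0],[0,0,0]],[[-0.9,0.9,0],[0,0,0]],[[-1,1,0],[0,0,0]]]'
python3 -m jog '[[[-0.1,0.1,0],[0,0,0]],[[-0.2,0.2,0],[0,0,0]],[[-0.3,0.3,0],[0,0,0]],[[-0.4,0.4,0],[0,0,0]],[[-0.5,0.5,0],[0,0,0]],[[-0.6,0.6,0],[0,0,0]],[[-0.7,0.7,0],[0,0,0]],[[-0.8,0.8,0],[0,0,0]],[[-0.9,0.9,0],[0,0,0]],[[-1,1,0],[0,0,0]]]'
python3 -c "
from h import *
plan((596.3,-179.2,70,-18),(596.3,-179.2,38.3,-18))"
```

```text
time: 25.3
position: [0.3947, 0.2163, 0.1353]
tcp_rot: [0.807, 0.59, -0.0, 0.0]
contact_force: [-0.3, 0.6, -1.1]
opening: 0.505
grasp_force: 50.9
time: 26.55
position: [0.4469, 0.1157, 0.1353]
tcp_rot: [0.807, 0.59, 0.0, 0.0]
contact_force: [-1.3, 0.4, -1.8]
opening: 0.503
grasp_force: 50.9
time: 27.8
position: [0.4988, 0.0152, 0.1353]
tcp_rot: [0.807, 0.59, 0.0, 0.0]
contact_force: [-0.0, -0.4, -1.8]
opening: 0.503
grasp_force: 50.9
time: 29.05
position: [0.5508, -0.0853, 0.1353]
tcp_rot: [0.807, 0.59, -0.0, 0.0]
contact_force: [-1.0, 0.6, -2.6]
opening: 0.505
grasp_force: 50.9
now [550.8 -85.3 135.3] psi -17.7 tilt 0.0 t 29.05 open 0.505 grip 50.9
(596.3, -179.2, 70, -18) -> [-0.946, 0.898, 0.816] [0.0, 0.0, 0.002]
(596.3, -179.2, 38.3, -18) -> [0.0, 0.0, 0.396] [0.0, 0.0, 0.0]
```

```bash

python3 -m jog '[[[-0.13,0.13,0],[0,0,0]],[[-0.28,0.27,0],[0,0,0]],[[-0.45,0.43,0.1],[0,0,0]],[[-0.62,0.59,0.25],[0,0,0]],[[-0.78,0.74,0.4],[0,0,0]],[[-0.88,0.84,0.55],[0,0,0]],[[-0.93,0.89,0.68],[0,0,0]],[[-0.93,0.89,0.77],[0,0,0]],[[-0.93,0.89,0.82],[0,0,0]],[[-0.93,0.89,0.82],[0,0,0]]]'
python3 -c "
from h import *
plan((596.3,-179.2,38.3,-18))
cv2.imwrite('pics/t3.png',cv2.resize(r.capture('top')['pixels'][100:190,340:460,::-1],None,fx=4,fy=4,interpolation=cv2.INTER_CUBIC))"
```

```text
time: 30.3
position: [0.5956, -0.1764, 0.0697]
tcp_rot: [0.807, 0.591, -0.0, -0.0]
contact_force: [-0.4, 0.4, -1.6]
opening: 0.505
grasp_force: 51.0
now [ 595.6 -176.4   69.7] psi -17.6 tilt 0.02 t 30.3 open 0.505 grip 51.0
(596.3, -179.2, 38.3, -18) -> [-0.03, 0.019, 0.392] [-0.0, -0.0, 0.002]
```

View pics/t3.png

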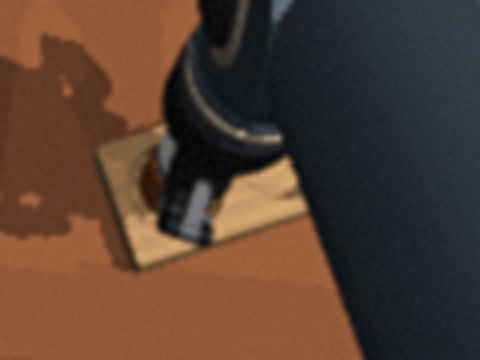

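The jar hangs over the block's left well, around (180,190) in the crop, though the arm partly hides it. I'm lowering it now.

```bash

python3 -m jog '[[[-0.03,0.02,0.03],[0,0,0]],[[-0.03,0.02,0.08],[0,0,0]],[[-0.03,0.02,0.14],[0,0,0]],[[-0.03,0.02,0.2],[0,0,0]],[[-0.03,0.02,0.26],[0,0,0]],[[-0.03,0.02,0.31],[0,0,0]],[[-0.03,0.02,0.35],[0,0,0]],[[-0.03,0.02,0.37],[0,0,0]],[[-0.03,0.02,0.385],[0,0,0]],[[-0.03,0.02,0.385],[0,0,0]]]'
python3 -c "
from h import *
plan((596.3,-179.2,37.6,-18),(596.3,-179.2,120,18),(414.1,-204.5,54,18))
print(r.sense()['contact_force'])"
```

```text
time: 31.6
position: [0.5967, -0.1799, 0.039]
tcp_rot: [0.807, 0.59, 0.0, 0.0]
contact_force: [-0.4, 0.3, -1.3]
opening: 0.502
grasp_force: 51.1
now [ 596.7 -179.9   39. ] psi -17.7 tilt 0.02 t 31.6 open 0.502 grip 51.1
(596.3, -179.2, 37.6, -18) -> [0.007, -0.007, 0.018] [0.0, 0.0, 0.002]
(596.3, -179.2, 120, 18) -> [0.0, 0.0, -1.03] [0.0, 0.0, -0.2]
(414.1, -204.5, 54, 18) -> [0.403, -2.264, 0.825] [0.0, 0.0, 0.0]
[-0.40202295  0.31353527 -1.33669096]
```

```bash

python3 -m jog '[[[0,0,0.015],[0,0,0]],[[0,0,0.018],[0,0,0]],[[0,0,0.018],[0,0,0]],[[0,0,0.01],[0,0,0]],[[0,0,-0.05],[0,0,0]],[[0,0,-0.22],[0,0,0]],[[0,0,-0.42],[0,0,0]],[[0,0,-0.65],[0,0,0]],[[-0.02,-0.06,-0.88],[0,0,0]],[[-0.06,-0.14,-1],[0,0,0]]]' 0
python3 -m jog '[[[-0.05,-0.1,0],[0,0,0]],[[-0.1,-0.2,0],[0,0,0]],[[-0.15,-0.3,0],[0,0,0]],[[-0.2,-0.4,0],[0,0,0]],[[-0.25,-0.5,0],[0,0,0]],[[-0.3,-0.6,0],[0,0,0]],[[-0.35,-0.7,0],[0,0,0]],[[-0.4,-0.8,0],[0,0,0]],[[-0.45,-0.9,0],[0,0,0]],[[-0.5,-1,0],[0,0,0]]]'
python3 - <<'E'
from h import *
plan((414.1,-204.5,54,-18))
c=r.capture("top"); grey=lambda H,S,V:(S<60)&(V>110)
for n,p,z in(("jar",(.5963,-.1792,.082),.082),("nut",(.4142,-.205,.102),.102)):
    try:
        w=measure(c,grey,proj(c,p),z); print(n,cv2.minEnclosingCircle(w))
    except Exception as e: print(n,e)
E
```

```text
time: 32.85
position: [0.5846, -0.1811, 0.1208]
tcp_rot: [0.807, 0.59, 0.001, 0.001]
contact_force: [-0.5, -0.5, -1.0]
opening: 1.0
grasp_force: 0.0
time: 34.1
position: [0.4955, -0.195, 0.119]
tcp_rot: [0.807, 0.59, 0.0, 0.0]
contact_force: [-0.2, -0.1, 0.7]
opening: 0.998
grasp_force: 0.0
now [ 495.5 -195.   119. ] psi -17.7 tilt 0.01 t 34.1 open 0.998 grip 0.0
(414.1, -204.5, 54, -18) -> [-0.422, -0.933, 0.812] [0.0, 0.0, 0.002]
jar ((596.087890625, -178.25045776367188), 22.072187423706055)
nut ((414.13751220703125, -204.63539123535156), 5.26320219039917)
```

```bash

python3 -m jog '[[[-0.06,-0.14,0],[0,0,0]],[[-0.14,-0.3,0],[0,0,0]],[[-0.22,-0.48,0],[0,0,0]],[[-0.3,-0.66,0],[0,0,0]],[[-0.37,-0.82,0.04],[0,0,0]],[[-0.41,-0.91,0.15],[0,0,0]],[[-0.415,-0.925,0.33],[0,0,0]],[[-0.415,-0.925,0.52],[0,0,0]],[[-0.415,-0.925,0.7],[0,0,0]],[[-0.415,-0.925,0.81],[0,0,0]]]'
python3 -m jog '[[[0,0,0],[0,0,0]],[[0,0,0],[0,0,0]],[[0,0,0],[0,0,0]],[[0,0,0],[0,0,0]],[[0,0,0],[0,0,0]],[[0,0,-0.08],[0,0,0]],[[0,0,-0.25],[0,0,0]],[[0,0,-0.45],[0,0,0]],[[0,0,-0.7],[0,0,0]],[[0,0,-0.95],[0,0,0]]]' 1 50
python3 - <<'E'
from h import *
plan((605.7,-20.7,135,-18),(605.7,-20.7,60,-18))
cv2.imwrite('pics/s4.png',cv2.resize(r.capture('side')['pixels'][100:240,270:430,::-1],None,fx=4,fy=4))
E
```

```text
time: 35.4
position: [0.4153, -0.2037, 0.0527]
tcp_rot: [0.807, 0.59, -0.0, -0.001]
contact_force: [0.5, 0.4, 0.2]
opening: 1.003
grasp_force: 0.0
time: 36.65
position: [0.4156, -0.2041, 0.1317]
tcp_rot: [0.807, 0.59, 0.0, 0.0]
contact_force: [0.6, 0.5, -1.5]
opening: 0.476
grasp_force: 50.6
now [ 415.6 -204.1  131.7] psi -17.7 tilt 0.06 t 36.65 open 0.476 grip 50.6
(605.7, -20.7, 135, -18) -> [2.906, 1.569, -0.04] [0.0, 0.0, 0.002]
(605.7, -20.7, 60, -18) -> [0.0, 0.0, 0.938] [0.0, 0.0, 0.0]
```

View pics/s4.png

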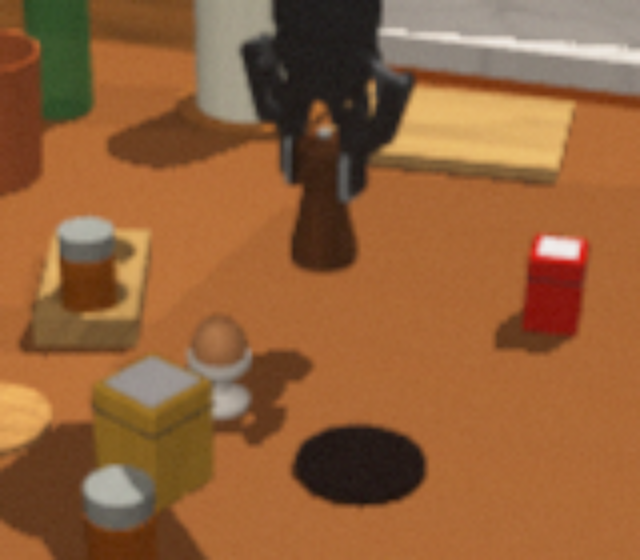

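Left jar stands in its well, and the mill is held upright by its head at crop (323,200). On to the coaster.

```bash

python3 -m jog '[[[0.05,0.03,0],[0,0,0]],[[0.15,0.08,0],[0,0,0]],[[0.25,0.13,0],[0,0,0]],[[0.35,0.19,0],[0,0,0]],[[0.46,0.25,0],[0,0,0]],[[0.56,0.3,0],[0,0,0]],[[0.66,0.36,0],[0,0,0]],[[0.77,0.42,0],[0,0,0]],[[0.88,0.47,0],[0,0,0]],[[0.98,0.53,0],[0,0,0]]]'
python3 -m jog '[[[0.1,0.05,0],[0,0,0]],[[0.2,0.1,0],[0,0,0]],[[0.3,0.16,0],[0,0,0]],[[0.4,0.21,0],[0,0,0]],[[0.5,0.27,0],[0,0,0]],[[0.6,0.32,0],[0,0,0]],[[0.7,0.38,0],[0,0,0]],[[0.8,0.43,0],[0,0,0]],[[0.9,0.48,0],[0,0,0]],[[1,0.54,0],[0,0,0]]]'
python3 -m jog '[[[0.1,0.05,0],[0,0,0]],[[0.22,0.12,0],[0,0,0]],[[0.36,0.2,0.02],[0,0,0]],[[0.5,0.27,0.08],[0,0,0]],[[0.64,0.34,0.18],[0,0,0]],[[0.76,0.41,0.32],[0,0,0]],[[0.85,0.46,0.46],[0,0,0]],[[0.9,0.49,0.6],[0,0,0]],[[0.91,0.49,0.7],[0,0,0]],[[0.91,0.49,0.74],[0,0,0]]]'
python3 - <<'E'
from h import *
plan((605.7,-20.7,60.2,-18))
E
```

```text
time: 37.95
position: [0.48, -0.1417, 0.1301]
tcp_rot: [0.807, 0.59, -0.0, 0.0]
contact_force: [0.3, -0.8, -0.9]
opening: 0.483
grasp_force: 50.7
time: 39.2
position: [0.5455, -0.0787, 0.1301]
tcp_rot: [0.807, 0.59, -0.0, 0.0]
contact_force: [0.5, 0.4, -1.3]
opening: 0.476
grasp_force: 50.7
time: 40.45
position: [0.6039, -0.022, 0.0701]
tcp_rot: [0.807, 0.59, -0.001, -0.0]
contact_force: [0.3, 0.1, -1.8]
opening: 0.473
grasp_force: 50.7
now [603.9 -22.   70.1] psi -17.7 tilt 0.08 t 40.45 open 0.473 grip 50.7
(605.7, -20.7, 60.2, -18) -> [0.022, 0.016, 0.124] [-0.0, 0.0, 0.002]
```

```bash

python3 -m jog '[[[0.02,0.015,0.02],[0,0,0]],[[0.02,0.015,0.04],[0,0,0]],[[0.02,0.015,0.06],[0,0,0]],[[0.02,0.015,0.08],[0,0,0]],[[0.02,0.015,0.1],[0,0,0]],[[0.02,0.015,0.11],[0,0,0]],[[0.02,0.015,0.115],[0,0,0]],[[0.02,0.015,0.115],[0,0,0]],[[0.02,0.015,0.115],[0,0,0]],[[0.02,0.015,0.115],[0,0,0]]]'
python3 - <<'E'
from h import *
plan((605.7,-20.7,60.2,-18),(605.7,-20.7,140,-22.6),(465.3,5.5,38,-22.6))
print(r.sense()["contact_force"])
E
```

```text
time: 41.7
position: [0.6061, -0.0205, 0.0618]
tcp_rot: [0.807, 0.59, 0.0, 0.0]
contact_force: [0.1, -0.1, -2.7]
opening: 0.479
grasp_force: 50.7
now [606.1 -20.5  61.8] psi -17.7 tilt 0.01 t 41.7 open 0.479 grip 50.7
(605.7, -20.7, 60.2, -18) -> [-0.004, -0.005, 0.019] [0.0, 0.0, 0.002]
(605.7, -20.7, 140, -22.6) -> [0.0, 0.0, -0.997] [0.0, 0.0, 0.026]
(465.3, 5.5, 38, -22.6) -> [-0.372, -1.746, 1.275] [0.0, 0.0, 0.0]
[ 0.11298993 -0.14575415 -2.70206277]
```

```bash

python3 -m jog '[[[0,0,0.015],[0,0,0]],[[0,0,0.018],[0,0,0]],[[0,0,0.018],[0,0,0]],[[0,0,0.01],[0,0,0]],[[0,0,-0.05],[0,0,0]],[[0,0,-0.22],[0,0,0]],[[0,0,-0.42],[0,0,0]],[[0,0,-0.65],[0,0,0]],[[0,-0.02,-0.88],[0,0,0]],[[-0.01,-0.08,-1],[0,0,0]]]' 0
python3 -m jog '[[[-0.01,-0.09,0],[0,0,0]],[[-0.02,-0.18,0],[0,0,0]],[[-0.03,-0.27,0],[0,0,0]],[[-0.04,-0.36,0.04],[0,0,0]],[[-0.06,-0.46,0.08],[0,0,0]],[[-0.07,-0.56,0.13],[0,0,0.005]],[[-0.08,-0.66,0.18],[0,0,0.01]],[[-0.09,-0.76,0.23],[0,0,0.018]],[[-0.1,-0.85,0.28],[0,0,0.027]],[[-0.11,-0.9,0.31],[0,0,0.027]]]'
python3 - <<'E'
from h import *
plan((465.3,5.5,38,-22.6))
c=r.capture("top"); grey=lambda H,S,V:(S<60)&(V>110)
w=measure(c,grey,proj(c,(.606,-.0205,.108)),.108); print(cv2.minEnclosingCircle(w))
w=measure(c,lambda H,S,V:(S<152)&(V>140),proj(c,(.636,-.0205,.006)),.006); print(cv2.minEnclosingCircle(w),cv2.fitEllipse(cv2.convexHull(w)))
cv2.imwrite('pics/t5.png',cv2.resize(c['pixels'][110:250,180:460,::-1],None,fx=2.8,fy=2.8,interpolation=cv2.INTER_CUBIC))
E
```

```text
time: 42.95
position: [0.6004, -0.0191, 0.1437]
tcp_rot: [0.807, 0.59, 0.001, 0.001]
contact_force: [-0.2, 0.9, -0.5]
opening: 0.999
grasp_force: 0.0
time: 44.2
position: [0.5279, -0.0057, 0.1166]
tcp_rot: [0.832, 0.555, -0.0, 0.0]
contact_force: [0.4, 0.2, -0.5]
opening: 1.002
grasp_force: 0.0
now [527.9  -5.7 116.6] psi -22.5 tilt 0.02 t 44.2 open 1.002 grip 0.0
(465.3, 5.5, 38, -22.6) -> [-0.17, -0.777, 0.983] [-0.0, 0.0, 0.0]Traceback (most recent call last):
  File "<stdin>", line 4, in <module>
  File "h.py", line 24, in measure
    w=ray(c,blob(c,cond,near),z).astype(np.float32)*1000
            ~~~~^^^^^^^^^^^^^
  File "h.py", line 21, in blob
    q=max(cs,key=cv2.contourArea)[:,0,:]
      ~~~^^^^^^^^^^^^^^^^^^^^^^^^
ValueError: max() iterable argument is empty
```

```bash

python3 -m jog '[[[-0.03,-0.12,0],[0,0,0]],[[-0.07,-0.3,0],[0,0,0]],[[-0.11,-0.5,0.04],[0,0,0]],[[-0.15,-0.68,0.12],[0,0,0]],[[-0.165,-0.765,0.24],[0,0,0]],[[-0.165,-0.765,0.4],[0,0,0]],[[-0.165,-0.765,0.58],[0,0,0]],[[-0.165,-0.765,0.76],[0,0,0]],[[-0.165,-0.765,0.9],[0,0,0]],[[-0.165,-0.765,0.97],[0,0,0]]]'
python3 -m jog '[[[0,0,0],[0,0,0]],[[0,0,0],[0,0,0]],[[0,0,0],[0,0,0]],[[0,0,0],[0,0,0]],[[0,0,0],[0,0,0]],[[0,0,-0.08],[0,0,0]],[[0,0,-0.25],[0,0,0]],[[0,0,-0.5],[0,0,-0.05]],[[0,0,-0.75],[0,0,-0.1]],[[0,0,-1],[0,0,-0.15]]]' 1 50
python3 - <<'E'
from h import *
s=r.sense()["position"]*1000
plan((s[0],s[1],130,20.2),(580.6,239.1,130,20.2),(580.6,239.1,43.5,20.2))
c=r.capture("side")
cv2.imwrite('pics/s5.png',cv2.resize(c['pixels'][120:300,200:400,::-1],None,fx=3.2,fy=3.2,interpolation=cv2.INTER_CUBIC))
E
```

```text
time: 45.5
position: [0.4666, 0.0054, 0.0383]
tcp_rot: [0.832, 0.555, -0.001, -0.0]
contact_force: [0.1, -0.7, 0.1]
opening: 0.999
grasp_force: 0.0
time: 46.75
position: [0.4669, 0.0053, 0.1207]
tcp_rot: [0.677, 0.736, 0.0, 0.0]
contact_force: [0.6, 0.3, -1.0]
opening: 0.676
grasp_force: 54.0
now [466.9   5.3 120.7] psi 4.8 tilt 0.04 t 46.75 open 0.676 grip 54.0
(np.float64(466.8672146666342), np.float64(5.3233287324343825), 130, 20.2) -> [-0.0, 0.0, -0.116] [0.0, 0.0, -0.086]
(580.6, 239.1, 130, 20.2) -> [2.252, 2.343, 0.0] [0.0, 0.0, 0.0]
(580.6, 239.1, 43.5, 20.2) -> [0.0, 0.0, 1.081] [0.0, 0.0, 0.0]
```

View pics/s5.png

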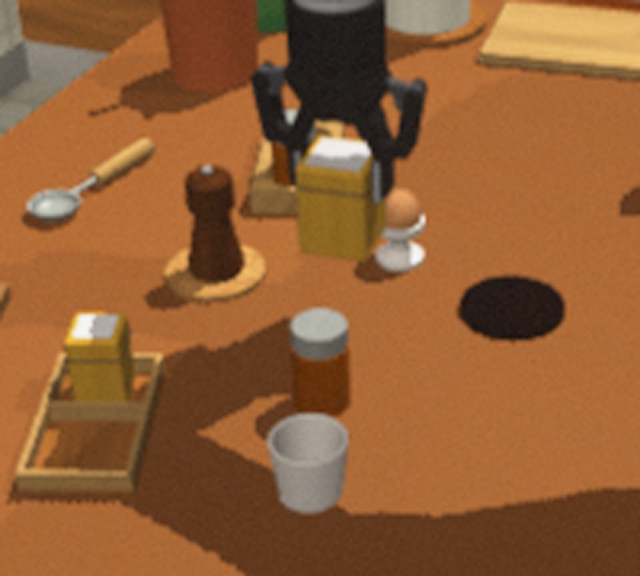

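Mill stands centred on the coaster at (215,250) and the small tin is in its bay at (100,360). Large tin held square at (340,200); carrying it to the large bay.

```bash

python3 -m jog '[[[0.05,0.03,-0.04],[0,0,-0.02]],[[0.12,0.07,-0.1],[0,0,-0.04]],[[0.2,0.12,-0.1],[0,0,-0.06]],[[0.3,0.18,-0.1],[0,0,-0.08]],[[0.4,0.24,-0.1],[0,0,-0.086]],[[0.5,0.3,-0.1],[0,0,-0.086]],[[0.6,0.36,-0.1],[0,0,-0.086]],[[0.7,0.42,-0.1],[0,0,-0.086]],[[0.8,0.47,-0.1],[0,0,-0.086]],[[0.9,0.53,-0.1],[0,0,-0.086]]]'
python3 -m jog '[[[0.08,0.08,0],[0,0,0]],[[0.17,0.18,0],[0,0,0]],[[0.26,0.27,0],[0,0,0]],[[0.35,0.37,0],[0,0,0]],[[0.44,0.46,0],[0,0,0]],[[0.53,0.56,0],[0,0,0]],[[0.63,0.66,0],[0,0,0]],[[0.72,0.75,0],[0,0,0]],[[0.81,0.85,0],[0,0,0]],[[0.9,0.94,0],[0,0,0]]]'
python3 - <<'E'
from h import *
plan((580.6,239.1,44.2,20.2))
E
```

```text
time: 48.05
position: [0.5037, 0.0811, 0.1273]
tcp_rot: [0.574, 0.819, -0.0, 0.0]
contact_force: [0.2, 0.6, -1.4]
opening: 0.672
grasp_force: 53.9
time: 49.3
position: [0.55, 0.1745, 0.1273]
tcp_rot: [0.574, 0.819, 0.0, 0.0]
contact_force: [-0.5, -0.2, -1.6]
opening: 0.67
grasp_force: 53.9
now [550.  174.5 127.3] psi 20.0 tilt 0.01 t 49.3 open 0.67 grip 53.9
(580.6, 239.1, 44.2, 20.2) -> [0.629, 0.635, 1.039] [0.0, 0.0, -0.001]
```

```bash

python3 -m jog '[[[0.1,0.1,0],[0,0,0]],[[0.24,0.24,0],[0,0,0]],[[0.38,0.38,0],[0,0,0]],[[0.5,0.51,0],[0,0,0]],[[0.59,0.6,0.05],[0,0,0]],[[0.62,0.625,0.16],[0,0,0]],[[0.62,0.625,0.32],[0,0,0]],[[0.62,0.625,0.48],[0,0,0]],[[0.62,0.625,0.6],[0,0,0]],[[0.62,0.625,0.66],[0,0,0]]]'
python3 - <<'E'
from h import *
plan((580.6,239.1,44.2,20.2))
c=r.capture("side")
cv2.imwrite('pics/s6.png',cv2.resize(c['pixels'][180:300,170:330,::-1],None,fx=4,fy=4,interpolation=cv2.INTER_CUBIC))
E
```

```text
time: 50.55
position: [0.5794, 0.2371, 0.0735]
tcp_rot: [0.574, 0.819, -0.001, -0.0]
contact_force: [-1.0, 0.0, -0.5]
opening: 0.674
grasp_force: 53.9
now [579.4 237.1  73.5] psi 20.0 tilt 0.07 t 50.55 open 0.674 grip 53.9
(580.6, 239.1, 44.2, 20.2) -> [0.019, 0.024, 0.367] [-0.0, 0.0, -0.001]
```

View pics/s6.png

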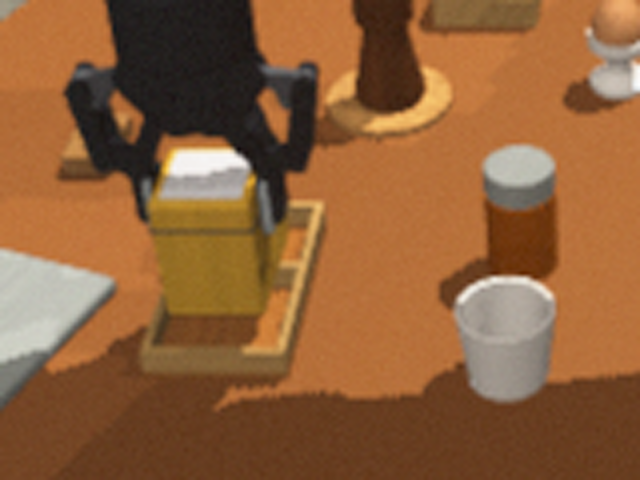

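The large tin hangs square above the large bay at (215,250) with the small tin undisturbed behind it, so I'm lowering.

```bash

python3 -m jog '[[[0.01,0.01,0.04],[0,0,0]],[[0.015,0.015,0.1],[0,0,0]],[[0.015,0.015,0.16],[0,0,0]],[[0.015,0.015,0.22],[0,0,0]],[[0.015,0.015,0.27],[0,0,0]],[[0.015,0.015,0.31],[0,0,0]],[[0.015,0.015,0.335],[0,0,0]],[[0.015,0.015,0.35],[0,0,0]],[[0.015,0.015,0.355],[0,0,0]],[[0.015,0.015,0.355],[0,0,0]]]'
python3 - <<'E'
from h import *
plan((580.6,239.1,44.2,20.2),(580.6,239.1,120,20.2),(441.4,117.2,31,20.2))
print(r.sense()["contact_force"])
E
```

```text
time: 51.85
position: [0.5805, 0.2391, 0.0462]
tcp_rot: [0.574, 0.819, 0.0, 0.0]
contact_force: [-0.4, -0.3, -1.8]
opening: 0.674
grasp_force: 53.9
now [580.5 239.1  46.2] psi 20.0 tilt 0.02 t 51.85 open 0.674 grip 53.9
(580.6, 239.1, 44.2, 20.2) -> [-0.0, 0.001, 0.025] [0.0, 0.0, -0.001]
(580.6, 239.1, 120, 20.2) -> [0.0, 0.0, -0.947] [0.0, 0.0, 0.0]
(441.4, 117.2, 31, 20.2) -> [-0.829, -2.159, 1.112] [0.0, 0.0, 0.0]
[-0.44075995 -0.29810925 -1.78449272]
```

```bash

python3 -m jog '[[[0,0,0.02],[0,0,0]],[[0,0,0.025],[0,0,0]],[[0,0,0.025],[0,0,0]],[[0,0,0.01],[0,0,0]],[[0,0,-0.05],[0,0,0]],[[0,0,-0.22],[0,0,0]],[[0,0,-0.42],[0,0,0]],[[0,0,-0.65],[0,0,0]],[[-0.02,-0.06,-0.85],[0,0,0]],[[-0.06,-0.16,-0.95],[0,0,0]]]' 0
python3 -m jog '[[[-0.04,-0.1,0],[0,0,0.02]],[[-0.08,-0.2,0],[0,0,0.04]],[[-0.12,-0.3,0],[0,0,0.06]],[[-0.16,-0.4,0],[0,0,0.08]],[[-0.2,-0.5,0],[0,0,0.1]],[[-0.24,-0.6,0],[0,0,0.12]],[[-0.28,-0.7,0.03],[0,0,0.14]],[[-0.32,-0.8,0.06],[0,0,0.16]],[[-0.36,-0.9,0.09],[0,0,0.18]],[[-0.4,-1,0.12],[0,0,0.2]]]'
python3 - <<'E'
from h import *
plan((441.4,117.2,31,-16))
c=r.capture("top"); tin=lambda H,S,V:((S<60)&(V>150))|((V>170)&(H>15))
for p,z in (((.5806,.2391,.085),.085),((.605,.1724,.07),.07)):
    try: print(cv2.minAreaRect(measure(c,tin,proj(c,p),z)))
    except Exception as e: print(e)
cv2.imwrite('pics/t7.png',cv2.resize(c['pixels'][110:250,170:450,::-1],None,fx=2.8,fy=2.8,interpolation=cv2.INTER_CUBIC))
E
```

```text
time: 53.1
position: [0.5702, 0.2303, 0.1238]
tcp_rot: [0.574, 0.819, 0.001, 0.001]
contact_force: [-0.0, 0.2, -1.9]
opening: 0.998
grasp_force: 0.0
time: 54.35
position: [0.5048, 0.172, 0.1124]
tcp_rot: [0.8, 0.601, -0.0, 0.0]
contact_force: [1.2, -0.1, -0.5]
opening: 1.0
grasp_force: 0.0
now [504.8 172.  112.4] psi -16.2 tilt 0.05 t 54.35 open 1.0 grip 0.0
(441.4, 117.2, 31, -16) -> [-0.878, -0.57, 1.019] [-0.0, 0.0, -0.001]
max() iterable argument is empty
((610.4190673828125, 161.277587890625), (45.316917419433594, 45.541072845458984), 19.84610939025879)
```

View pics/t7.png

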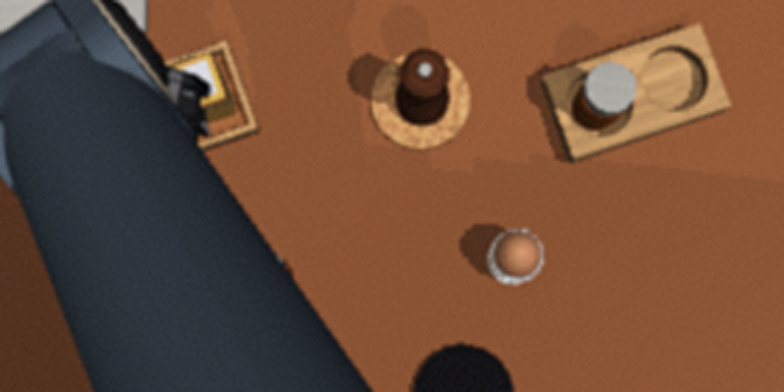

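Mill is centred on the coaster (nut at (425,70)), the left jar is in its well at (608,88), and the right well is empty at (675,78). Now the second jar.

```bash

python3 -m jog '[[[-0.13,-0.08,0],[0,0,0]],[[-0.33,-0.21,0],[0,0,0]],[[-0.55,-0.35,0],[0,0,0]],[[-0.75,-0.48,0.04],[0,0,0]],[[-0.87,-0.56,0.14],[0,0,0]],[[-0.87,-0.56,0.3],[0,0,0]],[[-0.87,-0.56,0.5],[0,0,0]],[[-0.87,-0.56,0.7],[0,0,0]],[[-0.87,-0.56,0.88],[0,0,0]],[[-0.87,-0.56,1],[0,0,0]]]'
python3 -m jog '[[[0,0,0],[0,0,0]],[[0,0,0],[0,0,0]],[[0,0,0],[0,0,0]],[[0,0,0],[0,0,0]],[[0,0,0],[0,0,0]],[[0,0,-0.08],[0,0,0]],[[0,0,-0.25],[0,0,0]],[[0,0,-0.5],[0,0,0]],[[0,0,-0.75],[0,0,0]],[[0,0,-1],[0,0,0]]]' 1 50
python3 - <<'E'
from h import *
plan((618.7,-247.6,138,-16))
E
```

```text
time: 55.65
position: [0.4432, 0.1184, 0.0312]
tcp_rot: [0.799, 0.602, -0.001, -0.0]
contact_force: [-0.8, -0.0, -0.5]
opening: 1.002
grasp_force: 0.0
time: 56.9
position: [0.4433, 0.1181, 0.1138]
tcp_rot: [0.799, 0.602, 0.0, 0.0]
contact_force: [0.2, 0.1, -2.0]
opening: 0.508
grasp_force: 50.9
now [443.3 118.1 113.8] psi -16.0 tilt 0.02 t 56.9 open 0.508 grip 50.9
(618.7, -247.6, 138, -16) -> [-3.788, 3.37, -0.302] [0.0, 0.0, -0.0]
```

```bash

python3 -m jog '[[[-0.05,0.04,-0.15],[0,0,0]],[[-0.14,0.13,-0.28],[0,0,0]],[[-0.24,0.22,-0.3],[0,0,0]],[[-0.35,0.31,-0.3],[0,0,0]],[[-0.45,0.4,-0.3],[0,0,0]],[[-0.55,0.49,-0.3],[0,0,0]],[[-0.65,0.58,-0.3],[0,0,0]],[[-0.75,0.67,-0.3],[0,0,0]],[[-0.85,0.76,-0.3],[0,0,0]],[[-0.95,0.85,-0.3],[0,0,0]]]'
python3 -m jog '[[[-0.1,0.09,0],[0,0,0]],[[-0.2,0.18,0],[0,0,0]],[[-0.3,0.27,0],[0,0,0]],[[-0.4,0.36,0],[0,0,0]],[[-0.5,0.45,0],[0,0,0]],[[-0.6,0.54,0],[0,0,0]],[[-0.7,0.62,0],[0,0,0]],[[-0.8,0.71,0],[0,0,0]],[[-0.9,0.8,0],[0,0,0]],[[-1,0.89,0],[0,0,0]]]'
python3 -m jog '[[[-0.1,0.09,0],[0,0,0]],[[-0.2,0.18,0],[0,0,0]],[[-0.3,0.27,0],[0,0,0]],[[-0.4,0.36,0],[0,0,0]],[[-0.5,0.45,0],[0,0,0]],[[-0.6,0.54,0],[0,0,0]],[[-0.7,0.62,0],[0,0,0]],[[-0.8,0.71,0],[0,0,0]],[[-0.9,0.8,0],[0,0,0]],[[-1,0.89,0],[0,0,0]]]'
python3 - <<'E'
from h import *
plan((618.7,-247.6,80,-16))
E
```

```text
time: 58.15
position: [0.4882, 0.0258, 0.1365]
tcp_rot: [0.799, 0.602, 0.0, 0.0]
contact_force: [-1.8, 0.1, -1.6]
opening: 0.504
grasp_force: 50.9
time: 59.4
position: [0.5345, -0.0708, 0.1365]
tcp_rot: [0.799, 0.602, 0.0, 0.0]
contact_force: [-0.5, -0.4, -1.1]
opening: 0.511
grasp_force: 50.9
time: 60.65
position: [0.5808, -0.1673, 0.1365]
tcp_rot: [0.799, 0.602, 0.0, 0.0]
contact_force: [-0.4, 0.5, -1.7]
opening: 0.504
grasp_force: 50.9
now [ 580.8 -167.3  136.5] psi -16.0 tilt 0.0 t 60.65 open 0.504 grip 50.9
(618.7, -247.6, 80, -16) -> [-0.834, 0.732, 0.707] [0.0, 0.0, -0.0]
```

```bash

python3 -m jog '[[[-0.12,0.11,0],[0,0,-0.02]],[[-0.28,0.25,0],[0,0,-0.06]],[[-0.45,0.4,0],[0,0,-0.1]],[[-0.62,0.54,0],[0,0,-0.14]],[[-0.76,0.67,0],[0,0,-0.18]],[[-0.82,0.72,0.05],[0,0,-0.19]],[[-0.82,0.72,0.18],[0,0,-0.19]],[[-0.82,0.72,0.36],[0,0,-0.19]],[[-0.82,0.72,0.54],[0,0,-0.19]],[[-0.82,0.72,0.66],[0,0,-0.19]]]'
python3 - <<'E'
from h import *
plan((618.7,-247.6,39.3,18))
c=r.capture("side")
cv2.imwrite('pics/s8.png',cv2.resize(c['pixels'][110:230,230:390,::-1],None,fx=4,fy=4,interpolation=cv2.INTER_CUBIC))
E
```

```text
time: 61.9
position: [0.6171, -0.245, 0.0822]
tcp_rot: [0.586, 0.81, -0.0, -0.001]
contact_force: [0.5, 0.0, -0.8]
opening: 0.501
grasp_force: 50.8
now [ 617.1 -245.    82.2] psi 18.2 tilt 0.1 t 61.9 open 0.501 grip 50.8
(618.7, -247.6, 39.3, 18) -> [-0.038, 0.009, 0.536] [-0.0, -0.0, 0.001]
```

View pics/s8.png

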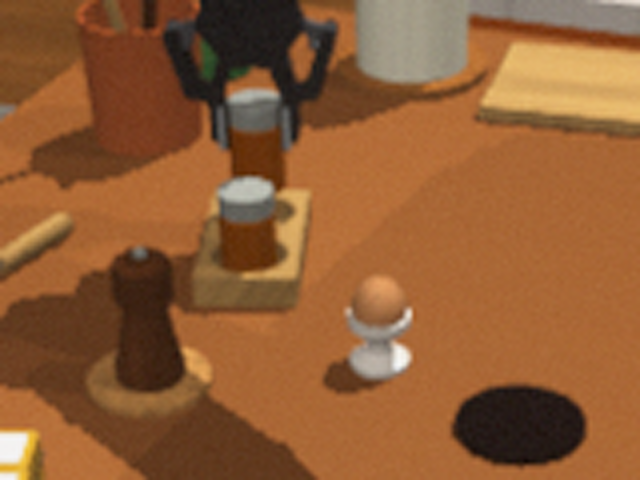

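The second jar is upright at (258,145), above the far well, and the first jar stands still at (248,225). I'm lowering it.

```bash

python3 -m jog '[[[-0.02,0.005,0.03],[0,0,0]],[[-0.03,0.005,0.1],[0,0,0]],[[-0.03,0.005,0.19],[0,0,0]],[[-0.03,0.005,0.28],[0,0,0]],[[-0.03,0.005,0.36],[0,0,0]],[[-0.03,0.005,0.43],[0,0,0]],[[-0.03,0.005,0.48],[0,0,0]],[[-0.03,0.005,0.51],[0,0,0]],[[-0.03,0.005,0.525],[0,0,0]],[[-0.03,0.005,0.525],[0,0,0]]]'
python3 - <<'E'
from h import *
plan((618.7,-247.6,39.3,18))
print(r.sense()["contact_force"])
E
```

```text
time: 63.2
position: [0.6189, -0.2478, 0.0418]
tcp_rot: [0.587, 0.81, 0.0, 0.0]
contact_force: [-0.0, -0.7, -1.8]
opening: 0.502
grasp_force: 50.9
now [ 618.9 -247.8   41.8] psi 18.2 tilt 0.01 t 63.2 open 0.502 grip 50.9
(618.7, -247.6, 39.3, 18) -> [0.003, -0.002, 0.031] [0.0, 0.0, 0.001]
[-0.01419769 -0.74743541 -1.81179952]
```

```bash

python3 -m jog '[[[0,0,0.005],[0,0,0]],[[0,0,0.01],[0,0,0]],[[0,0,0.015],[0,0,0]],[[0,0,0.02],[0,0,0]],[[0,0,0.025],[0,0,0]],[[0,0,0.028],[0,0,0]],[[0,0,0.03],[0,0,0]],[[0,0,0.03],[0,0,0]],[[0,0,0.03],[0,0,0]],[[0,0,0.03],[0,0,0]]]'
python3 -m jog '[[[0,0,0],[0,0,0]],[[0,0,0],[0,0,0]],[[0,0,0],[0,0,0]],[[0,0,0],[0,0,0]],[[0,0,-0.05],[0,0,0]],[[0,0,-0.22],[0,0,0]],[[0,0,-0.42],[0,0,0]],[[0,0,-0.65],[0,0,0]],[[0,0,-0.85],[0,0,0]],[[0,0,-1],[0,0,0]]]' 0
python3 -m jog '[[[-0.1,0,-0.1],[0,0,0]],[[-0.2,0,-0.2],[0,0,0]],[[-0.3,0,-0.3],[0,0,0]],[[-0.4,0,-0.4],[0,0,0]],[[-0.5,0,-0.5],[0,0,0]],[[-0.6,0,-0.6],[0,0,0]],[[-0.7,0,-0.7],[0,0,0]],[[-0.8,0,-0.8],[0,0,0]],[[-0.9,0,-0.9],[0,0,0]],[[-1,0,-1],[0,0,0]]]'
python3 - <<'E'
from h import *
c=r.capture("top");s=r.capture("side")
grey=lambda H,S,V:(S<60)&(V>110); tin=lambda H,S,V:((S<60)&(V>150))|((V>170)&(H>15))
for cam,k in((c,"top"),(s,"side")):
  for n,cd,p in(("jar+",grey,(.5963,-.1792,.082)),("jar-",grey,(.6187,-.2476,.082)),("nut",grey,(.6057,-.0207,.108)),("tinL",tin,(.5806,.2391,.085)),("tinS",tin,(.605,.1724,.07))):
    try:
        e=cv2.minAreaRect(measure(cam,cd,proj(cam,p),p[2])); print(k,n,np.round(e[0],1),np.round(e[1],1),round(e[2],1))
    except Exception as e: print(k,n,"hidden")
a=cv2.resize(c['pixels'][110:250,180:460],None,fx=2,fy=2,interpolation=cv2.INTER_CUBIC)
b=cv2.resize(s['pixels'][120:290,190:470],None,fx=2,fy=2,interpolation=cv2.INTER_CUBIC)
cv2.imwrite("pics/end.png",np.vstack([a,b[:,:560]])[:600,:,::-1]); print(r.sense()["time"])
E
```

```text
time: 64.45
position: [0.619, -0.2478, 0.0402]
tcp_rot: [0.587, 0.81, -0.0, 0.0]
contact_force: [-2.6, 0.4, 6.3]
opening: 0.503
grasp_force: 51.0
time: 65.7
position: [0.6192, -0.2479, 0.121]
tcp_rot: [0.587, 0.81, 0.0, 0.001]
contact_force: [-1.0, 0.5, 0.4]
opening: 0.999
grasp_force: 0.0
time: 66.95
position: [0.644, -0.3243, 0.1999]
tcp_rot: [0.587, 0.81, -0.0, 0.0]
contact_force: [0.6, 0.4, -0.4]
opening: 0.999
grasp_force: 0.0
top jar+ [ 596.9 -178.5] [42.5 42.5] 68.3
top jar- [ 611.7 -250.5] [27.5 42. ] 2.7
top nut hidden
top tinL [580.7 239.1] [56.7 56.1] 20.0
top tinS [605.4 173.2] [43.2 39.5] 20.4
side jar+ [ 597.8 -181.4] [40.8 52. ] 23.7
side jar- [ 617.9 -248.8] [40.2 43.6] 46.3
side nut hidden
side tinL [587.3 219.4] [ 59.3 103. ] 20.0
side tinS [600.2 202.2] [ 60.8 105.6] 20.0
67.05
```

View pics/end.png

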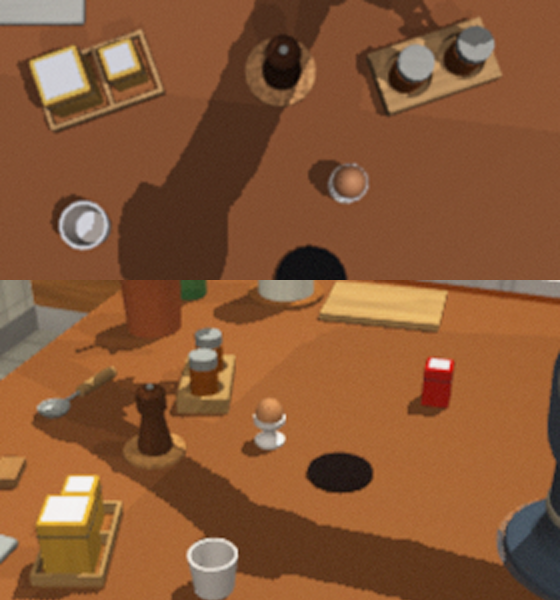

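Both views show everything in place and upright. The tins are in their bays at (60,75) and (122,58), the mill is central on the coaster at (282,65), and the jars are in both wells at (412,65) and (473,48). The cup and egg cup haven't moved, so I'm handing in.

```bash
python3 -c "
from bench import r
print(r.job_done())"
```

```text
the job is handed in; nothing more can be done
None
```

I handed the job in at about 67 s: both jars are in the wells, both tins in their bays and the mill is centred on the coaster, all upright in the last pictures, with the cup and egg cup not touched.

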